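Collect the resin specimen blocks in the pouring corner

TASK

Take the newly cast resin block out of the open mould, set it down in the sorting tray (no dropping from a height) and let go of it while the tray stands flat. Then take the tray by its grip tab and tip it up well, towards the corner with the pouring lip, until all four blocks have slid together into that corner, and finish while still holding the tray tilted by the tab, with the blocks at rest in the corner and the tray not leaning on other things (its lip corner may rest on the desk). Leave the bottles, the jar and the dish where they are.

Things in the scene. Friction and masses are not known exactly. Their poses are not given: they have to be found in the camera images.
- tray: White plastic sorting tray, open on top, loose, about 250 g. Outside 180 x 130 mm (its x, y), 45 mm high; walls and floor 4 mm thick. Origin: centre of its underside; z up. A grip tab stands at its +x,-y corner, a pouring lip at the -x,+y corner. Slippery: blocks begin to slide at about 10 degrees of tilt; at about 30 degrees towards the lip corner all run into it.
- tab (a point): Middle of the tray's upright grip tab: a plate 10 mm thick, 42 mm wide, standing outside the +x,-y corner along the tray's diagonal (line from lip corner to tab). Grip it across its 10 mm, square to that diagonal. This point is at (105, -76, 66) mm in the tray's frame; tab top 86 mm, rim 45 mm above the underside. Axes are the tray's.
- lip_corner (a point): Inner bottom corner of the tray under the lip, at (-86, +61, 4) mm in the tray's frame: the blocks shall gather here. The lip is a small spout 22 mm wide, 22 mm long, on the rim above. When the tab is lifted, the tray pivots on its outer underside corner here, (-90, +65, 0) mm, which hardly slips on the desk. Axes are the tray's.
- casting_center (a point): Amber resin block with a small shell inside, a box 34 x 22 x 24 mm (x, y, z), 25 g, loose, glossy. This point is its centre (12 mm above its underside), axes along the sizes. This one is the newly cast block: it sits, z up, in an end cavity of the mould, its lower 12 mm sunk in, its upper 12 mm standing free.
- mould: Lower half of an aluminium mould, fixed, 100 x 160 mm (its x, y), 22 mm high; three cavities in a row at y = -48, 0, +48 mm, each 37 x 25 mm (x, y), 12 mm deep. The new block sits in the one at y = +48 mm, its x and y along the mould's; the others are empty. Two pins 8 mm thick stand 7 mm proud at (40, 70) and (-40, -70) mm. Origin: centre of its underside.
- block1_center (a point): Amber resin block with a small shell inside, a box 34 x 22 x 24 mm (x, y, z), 25 g, loose, glossy. This point is its centre (12 mm above its underside), axes along the sizes. It lies loose in the tray from the start.
- block2_center (a point): Amber resin block with a small shell inside, a box 34 x 22 x 24 mm (x, y, z), 25 g, loose, glossy. This point is its centre (12 mm above its underside), axes along the sizes. It lies loose in the tray from the start.
- block3_center (a point): Amber resin block with a small shell inside, a box 34 x 22 x 24 mm (x, y, z), 25 g, loose, glossy. This point is its centre (12 mm above its underside), axes along the sizes. It lies loose in the tray from the start.
- wash_bottle1: Plastic wash bottle with a bent spout tube, 72 mm in diameter, 205 mm high, loose. Bystander, to be left alone. Origin: centre of its underside.
- wash_bottle2: Another wash bottle of the same shape and size, loose. Bystander, to be left alone. Origin: centre of its underside.
- jar: Lidded jar, 70 mm in diameter, 90 mm high, loose. Bystander, to be left alone. Origin: centre of its underside.
- dish: Open glass dish, 90 mm in diameter, 16 mm high, loose. Bystander, to be left alone. Origin: centre of its underside.
- marker: Black marker pen, 125 mm long, 13 mm thick, lying on the desk, loose. It may be brushed. Origin: under its middle; x along the pen.
Not all that is in view belongs to the job. Of the things shaped like the marker, the black one is meant.

How it is judged:
By the outcome, as a careful person would: the job done as asked, in the order asked, and still so for the second after the job is handed in, while the arm keeps its last pose, push and grip.
It also fails if it takes over 59 s, if anything falls off the work surface, if the arm or the gripper's body presses on something with over 40 N, if the wrist force passes 120 N, or if a joint passes its speed limit or range.

ROBOT

A 6-joint arm with a two-finger parallel gripper is mounted at the origin on the work surface. World frame = base frame: x ahead of the robot, y to its left, z up, the work surface at z = 0. Lengths are in mm, angles in rad, forces in N, time in s.
With the tool pointing down it reaches from about 325 to 900 mm from the base axis. Payload 6.1 kg.
Tool frame: the origin (TCP) lies midway between the tips of the shut fingers; the grasp point (between the pads) lies 19 mm behind it; x points along the fingers, y is the direction in which the jaws open and shut, and the axes are right-handed (so a half turn about x gives the same grasp; the last joint's range is limited). The gripper opens to 85 mm and grips with 20 to 120 N. Pads are 22 mm wide; open, the fingers measure 114 mm over their backs; the gripper's body (76 mm by 85 mm) begins 54 mm behind the grasp point. The pads swing forward as they close: fully open they stand 13 mm farther back than shut.
Start: joints at [1.164, 0.22, 1.526, -0, 1.395, -0.126], TCP at [173.201, 600.514, 231.3] pointing down, gripper open.
Joint ranges: [-2.98, 2.98], [-0.91, 2.08], [0.09, 2.57], [-1.24, 4.39], [0.2, 2.65], [-2.68, 2.68]. Speed limits (rad/s): [2.57, 2.57, 3.01, 3.14, 3.14, 3.14].

INTERFACE

Orientations are given as a rotation vector (axis times angle).
In Python, from rig import * gives the robot as it stands.
- The arm moves only by the tool arm_command, never from a script. Its arguments are lists of equal length, an entry for each row: "rot": the turn, a rotation vector about the tool's x, y, z in units of 6 degrees (1.0 is 6 degrees), a list of three; "offset": the shift along the tool's x, y, z in units of 40 mm (1.0 is 40 mm), a list of three; "jaw": the finger opening in mm, from 0 to 85.4. In form: {"rot": [[wx, wy, wz], ...], "offset": [[dx, dy, dz], ...], "jaw": [jaw, ...]}. A call has 1 to 12 rows; each row is the pose to reach, as a shift and turn from the pose commanded when the call began, along the tool's axes at that moment; what a row does not reach only later rows make up. A row lasts 1/12 s, in which the tool goes at most 41.7 mm and 7.16 degrees, less where a joint would pass 70% of its speed; a pose out of reach is approached as far as the arm can. A call with a gripper value outside its range is refused whole. The fingers move at their own pace and stop on an object; the grip force is fixed at half the most. Time passes only in rows, so rows that repeat a pose let the fingers close. It gives the time, the measured TCP pose, the force and the opening at its end, in the units of the state.
- observe(): the state, without advancing time (a new reading comes with each control period).
- snapshot(name): name is "scene" or "top"; returns a dict with "frame" (400x640x3 uint8, blue, green, red), "z_map" (400x640 float32, mm along the optical axis (not along the pixel's ray), 0 where there is no reading), "vertical_fov" (degrees; the focal length in pixels is half the picture's height over the tangent of half this angle, whatever the lens; pixels are square), "cx", "cy" (the principal point, pixels), "rvec" (rotation vector, rad) and "tvec" (3), from world to camera coordinates, as OpenCV has them. Camera axes: x right, y down, z forward; pixel columns grow to the right and rows downward; lengths in mm; the calibration is good to about 2 mm. A picture is of the moment at which its call begins.
- sign_off(): hands the job in, once; it reports no verdict.
The state is a dict: "time_s": time; "joint_pos": joint angles; "joint_velocities": joint speeds; "joint_efforts": joint torques, N m; "ee_pos": TCP position; "tcp_rot": TCP orientation; "ft_force": force on the tool from outside, world axes, zero at the start; "moment": the same for the moment, N m; "grip_width": finger opening in mm.
Only numpy, scipy, OpenCV 4.12 (cv2) and the standard library are available. Lean on these libraries where they do the work, as an engineer would, in place of code of your own. Each camera call takes 0.05 s, during which the arm holds its last target. There are 200 camera calls.

## Working session

There is one attempt and no reset: what is moved stays moved. The work goes in short steps, Python scripts to look and compute and a tool call to move; the robot and the scene stay as the last step left them, time stands still between calls to the robot, and variables do not carry over. Pictures are saved under pics/ and viewed, about 8 in all and at most 12, crops included, and the job is handed in when it is done.

Besides the shell and the picture viewer there is one more tool, called after "Call:" as a command line: name --argument value ..., lists and objects as JSON in quotes. arm_command: Moves the arm, as the interface text tells. Its arguments: {"type":"object","properties":{"rot":{"type":"array"},"offset":{"type":"array"},"jaw":{"type":"array"}},"required":["rot","offset","jaw"]}

```bash
mkdir -p pics
cat > h.py <<'E'
from rig import *
import numpy as np, cv2
from scipy.spatial.transform import Rotation as R
def snap(n,f):
    s=snapshot(n); np.save(f'pics/{f}.npy',s,allow_pickle=True); cv2.imwrite(f'pics/{f}.png',s['frame']); return s
def load(f): return np.load(f'pics/{f}.npy',allow_pickle=True).item()
def cloud(s):
    z=s['z_map'].astype(float); f=200/np.tan(np.radians(s['vertical_fov'])/2)
    v,u=np.mgrid[0:400,0:640]
    P=np.dstack([(u-s['cx'])/f*z,(v-s['cy'])/f*z,z])
    M=R.from_rotvec(np.ravel(s['rvec'])).as_matrix()
    return (P-np.ravel(s['tvec']))@M
def onplane(s,u,v,h):
    f=200/np.tan(np.radians(s['vertical_fov'])/2)
    M=R.from_rotvec(np.ravel(s['rvec'])).as_matrix(); c=-M.T@np.ravel(s['tvec'])
    d=M.T@np.array([(u-s['cx'])/f,(v-s['cy'])/f,1]); return c+d*(h-c[2])/d[2]
E
python3 - <<'E'
from h import *
a=snap('top','top0'); b=snap('scene','sc0')
print(observe())
for s in(a,b): print(s['vertical_fov'],s['cx'],s['cy'],s['rvec'],s['tvec'],onplane(s,320,200,0))
E
```

```text
{'time_s': 0.1, 'joint_pos': array([ 1.16394452e+00,  2.21181172e-01,  1.52751662e+00, -4.04406310e-05,
        1.39471500e+00, -1.26092255e-01]), 'joint_velocities': array([-3.91797021e-04, -1.05471990e-03, -3.25264763e-03, -6.94111832e-06,
       -1.66076949e-03, -1.01106119e-03]), 'joint_efforts': array([ 9.27257533e-04, -4.98241460e+01, -3.90547478e+01, -2.15116702e-04,
        5.61265508e-03, -3.67905488e-05]), 'ee_pos': array([172.96605718, 600.00428969, 230.27709729]), 'tcp_rot': array([ 0.21899372,  1.55998012, -0.22177601]), 'ft_force': array([ 0.61703567,  0.52904893, -0.24535143]), 'moment': array([ 0.00975292,  0.06521768, -0.02383348]), 'grip_width': 85.18451415695074}
56.29975461635939 322.64801869561205 201.415836594977 [ 2.15417388 -2.04434497  0.22906628] [ -13.24785444  519.10165885 1106.60393588] [536.67400491  23.57938896   0.        ]
45.295920219945 324.2925081459715 198.18929244483317 [ 1.5710789   1.77497711 -0.86698086] [  40.56713428 -267.41408703 1945.53077409] [ 4.59387640e+02 -3.32288803e+00 -1.13686838e-13]
```

View pics/top0.png

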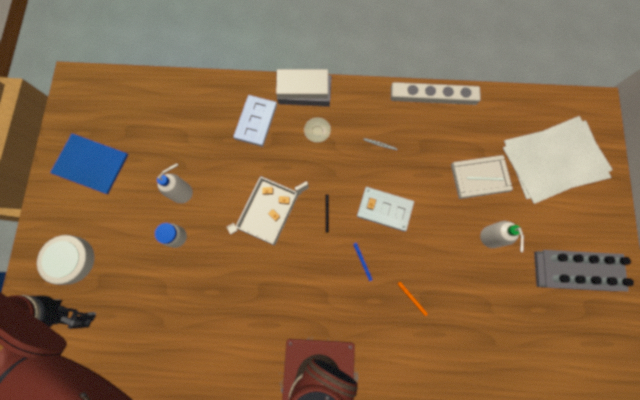

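View pics/sc0.png

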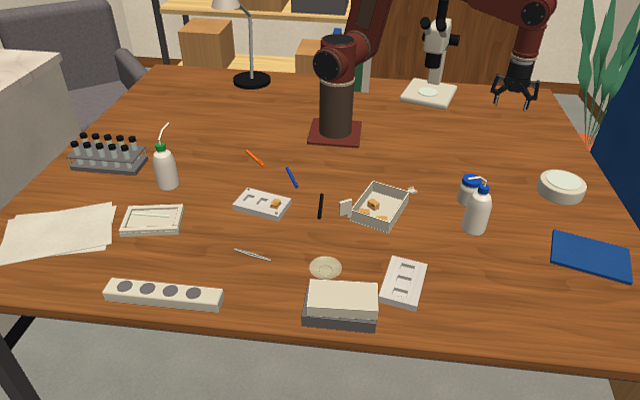

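The top view shows the tray at about (268,210), with a thin upright plate (the tab) at (301,186) and the lip at (233,229). The mould with one amber block is at (386,208), with the block at (371,204). The similar plate at (255,120) has no block, so it isn't the mould. I'll confirm both in an enlarged crop.

Run:
```python
from h import *
a=load('top0'); P=cloud(a)
c=cv2.resize(a['frame'][165:255,215:425],None,fx=3.8,fy=3.8,interpolation=cv2.INTER_CUBIC)
cv2.imwrite('pics/crop0.png',c)
def rect(mask,lbl):
    n,l,st,ce=cv2.connectedComponentsWithStats(mask.astype(np.uint8))
    for i in range(1,n):
        if st[i,4]<30: continue
        Q=P[l==i]; r=cv2.minAreaRect(Q[:,:2].astype(np.float32)); print(lbl,ce[i].round(),st[i,4],np.round(r[0]),np.round(r[1]),round(r[2],1),'z',np.percentile(Q[:,2],[5,50,95]).round())
Z=P[...,2]; X=P[...,0];Y=P[...,1]
roi=np.zeros(Z.shape,bool); roi[60:260,140:530]=1
print('desk',np.median(Z[180:250,330:350]))
rect(roi&(Z>14)&(Z<300)&(a['z_map']>0),'z>14')
hsv=cv2.cvtColor(a['frame'],cv2.COLOR_BGR2HSV)
roi2=np.zeros(Z.shape,bool); roi2[165:255,215:425]=1
rect(roi2&(Z>52),'tab')
rect(roi2&(Z>20)&(hsv[...,1]>90)&(hsv[...,0]<25)&(hsv[...,2]>150),'amber');
```

```text
desk 1.1521499902176404
z>14 [303.  86.] 1868 [917. 100.] [102. 180.] 1.3 z [27. 74. 79.]
z>14 [435.  93.] 1517 [ 928. -349.] [298.  58.] 89.8 z [21. 36. 40.]
z>14 [255. 120.] 1173 [800. 259.] [102. 164.] 77.5 z [17. 23. 27.]
z>14 [321. 126.] 102 [785.  39.] [87. 64.] 47.0 z [14. 16. 20.]
z>14 [481. 176.] 1769 [ 640. -501.] [121. 175.] 11.3 z [15. 20. 30.]
z>14 [173. 187.] 777 [542. 467.] [59. 92.] 64.1 z [ 27. 116. 198.]
z>14 [267. 207.] 725 [492. 186.] [150. 249.] 62.9 z [17. 44. 85.]
z>14 [267. 190.] 82 [554. 196.] [22. 33.] 3.9 z [18. 28. 32.]
z>14 [385. 208.] 1402 [ 515. -187.] [161. 101.] 75.4 z [19. 23. 32.]
z>14 [283. 200.] 83 [526. 140.] [34. 23.] 83.5 z [20. 28. 31.]
z>14 [274. 215.] 80 [475. 169.] [34. 20.] 47.7 z [20. 28. 32.]
z>14 [501. 235.] 854 [ 430. -523.] [94. 59.] 21.9 z [ 29. 117. 199.]
z>14 [170. 235.] 580 [391. 474.] [66. 65.] 30.6 z [26. 88. 93.]
tab [301. 187.] 75 [558.  83.] [10. 41.] 32.7 z [58. 85. 90.]
amber [267. 190.] 71 [418.  95.] [367.  34.] 36.5 z [25. 29. 33.]
amber [284. 200.] 73 [526. 139.] [32. 22.] 88.6 z [23. 28. 32.]
amber [371. 203.] 65 [ 527. -140.] [20. 34.] 78.5 z [31. 35. 39.]
amber [274. 215.] 66 [475. 168.] [34. 18.] 48.5 z [25. 29. 32.]
```

View pics/crop0.png

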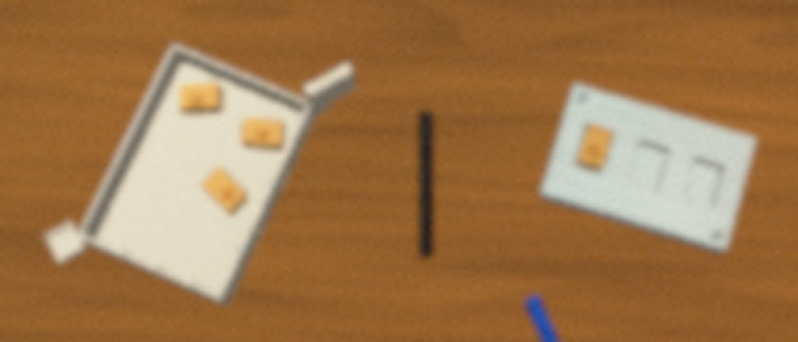

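The crop confirms it. The mould at top-image (386,208) holds the new block at (371,204), toward its left end, with two pins. The tray has three loose blocks; its tab is the plate at (301,186) and its lip is at (232,229). Next I'll fit the tray and plan the first move.

```bash
cat >> h.py <<'E'
def pose_down(yaw_y_deg,tilt=0):
    """tool x down, tool y along yaw"""
    y=np.radians(yaw_y_deg); x=np.array([0,0,-1.]); yy=np.array([np.cos(y),np.sin(y),0]); return np.column_stack([x,yy,np.cross(x,yy)])
def plan(pos,Rm,p0=None,R0=None):
    o=observe(); p0=o['ee_pos'] if p0 is None else p0; R0=R.from_rotvec(o['tcp_rot']).as_matrix() if R0 is None else R0
    print('off',(R0.T@(np.array(pos)-p0)/40).round(3),'rot',(np.degrees(R.from_matrix(R0.T@Rm).as_rotvec())/6).round(3))
E
python3 - <<'E'
from h import *
a=load('top0'); P=cloud(a)
c=[(175,46),(308,105),(222,300),(88,238)]  # ++,+-,--,-+
W=np.array([onplane(a,215+(u+.5)/3.8-.5,165+(v+.5)/3.8-.5,45)[:2] for u,v in c]); print(W.round(1))
T=np.array([[90,65],[90,-65],[-90,-65],[-90,65]])
def kab(T,W):
    t=T-T.mean(0);w=W-W.mean(0);th=np.arctan2((t[:,0]*w[:,1]-t[:,1]*w[:,0]).sum(),(t*w).sum())
    M=np.array([[np.cos(th),-np.sin(th)],[np.sin(th),np.cos(th)]]); c=W.mean(0)-M@T.mean(0); print(np.degrees(th),c,'res',(W-T@M.T-c).round(1).tolist()); return M,c
M,cc=kab(T,W)
for q in[(105,-76),(-90,65),(-50,8)]: print(q,M@q+cc)
o=observe(); R0=R.from_rotvec(o['tcp_rot']).as_matrix(); print(R0.round(3))
print('toolY yaw',np.degrees(np.arctan2(R0[1,1],R0[0,1])))
for y in(75.4,-104.6): plan([527,-140.5,120],pose_down(y))
Z=P[...,2]; m=np.zeros(Z.shape,bool); m[178:196,294:310]=1; Q=P[m&(Z>80)]; print('tab top',len(Q),cv2.minAreaRect(Q[:,:2].astype(np.float32)),Q.mean(0))
E
```

```text
[[592.7 216.5]
 [547.4 101. ]
 [381.4 159.4]
 [426.2 272.9]]
-19.863975490276026 [486.92045729 187.45859469] res [[-0.9, -1.5], [-2.1, 5.3], [1.2, 2.5], [1.8, -6.3]]
(105, -76) [559.84925311  80.3026768 ]
(-90, 65) [424.36151969 279.1721669 ]
(-50, 8) [442.61366586 211.97202434]
[[-0.001  0.277  0.961]
 [-0.002  0.961 -0.277]
 [-1.    -0.002 -0.   ]]
toolY yaw 73.914080529261
off [  2.782 -15.33   13.634] rot [-0.248 -0.002  0.017]
off [  2.782 -15.33   13.634] rot [2.9752e+01 2.7000e-02 3.0000e-03]
tab top 48 ((558.3455810546875, 82.74654388427734), (9.965179443359375, 41.4146614074707), 33.72618865966797) [558.18514203  82.18422092  86.64846308]
```

Call:
arm_command --rot '[[-0.25, 0, 0], [-0.25, 0, 0], [-0.25, 0, 0], [-0.25, 0, 0], [-0.25, 0, 0], [-0.25, 0, 0], [-0.25, 0, 0], [-0.25, 0, 0], [-0.25, 0, 0], [-0.25, 0, 0], [-0.25, 0, 0], [-0.25, 0, 0]]' --offset '[[1.5, -15.33, 13.63], [1.5, -15.33, 13.63], [1.5, -15.33, 13.63], [1.5, -15.33, 13.63], [1.5, -15.33, 13.63], [1.5, -15.33, 13.63], [1.5, -15.33, 13.63], [1.5, -15.33, 13.63], [1.5, -15.33, 13.63], [1.5, -15.33, 13.63], [1.5, -15.33, 13.63], [1.5, -15.33, 13.63]]' --jaw '[45, 45, 45, 45, 45, 45, 45, 45, 45, 45, 45, 45]'

```text
time_s: 1.1
ee_pos: [388.5, 148.7, 194.6]
tcp_rot: [0.2, 1.561, -0.2]
ft_force: [1.2, -0.8, -0.3]
grip_width: 45.0
```

Run:
```python
from h import *
o=observe(); print(o['time_s'],o['ee_pos'],o['joint_pos'],o['grip_width'])
plan([527,-140.5,100],pose_down(75.4))
```

```text
1.1 [388.45323254 148.69804505 194.6401235 ] [ 1.75415260e-01 -2.75785282e-01  2.08180904e+00  7.52732798e-05
  1.33521648e+00 -1.14102206e+00] 44.997116813115035
off [ 2.366 -6.126  5.171] rot [ 0.004  0.003 -0.002]
```

Call:
arm_command --rot '[[0, 0, 0], [0, 0, 0], [0, 0, 0], [0, 0, 0], [0, 0, 0], [0, 0, 0], [0, 0, 0], [0, 0, 0], [0, 0, 0], [0, 0, 0], [0, 0, 0], [0, 0, 0]]' --offset '[[2.3, -6.1, 5.2], [2.3, -6.1, 5.2], [2.3, -6.1, 5.2], [2.3, -6.1, 5.2], [2.3, -6.1, 5.2], [2.3, -6.1, 5.2], [2.3, -6.1, 5.2], [2.3, -6.1, 5.2], [2.3, -6.1, 5.2], [2.3, -6.1, 5.2], [2.3, -6.1, 5.2], [2.3, -6.1, 5.2]]' --jaw '[45, 45, 45, 45, 45, 45, 45, 45, 45, 45, 45, 45]'

```text
time_s: 2.1
ee_pos: [527.8, -136.9, 103.0]
tcp_rot: [0.199, 1.562, -0.199]
ft_force: [0.3, -0.5, -0.5]
grip_width: 44.8
```

Run:
```python
from h import *
o=observe(); print(o['time_s'],o['ee_pos'],o['joint_pos'],o['grip_width'])
plan([527,-140.5,25],pose_down(75.4))
```

```text
2.1 [ 527.79477961 -136.8607204   103.04757076] [-3.98558234e-01  1.61589850e-01  1.84856081e+00  3.24553823e-04
  1.13166492e+00 -1.71576080e+00] 44.83753746385991
off [ 1.951 -0.094  0.004] rot [ 0.01  -0.002 -0.003]
```

Call:
arm_command --rot '[[0, 0, 0], [0, 0, 0], [0, 0, 0], [0, 0, 0], [0, 0, 0], [0, 0, 0], [0, 0, 0], [0, 0, 0], [0, 0, 0], [0, 0, 0], [0, 0, 0], [0, 0, 0]]' --offset '[[0.4, -0.1, 0], [0.8, -0.1, 0], [1.2, -0.1, 0], [1.5, -0.1, 0], [1.7, -0.1, 0], [1.8, -0.1, 0], [1.9, -0.1, 0], [1.92, -0.1, 0], [1.92, -0.1, 0], [1.92, -0.1, 0], [1.92, -0.1, 0], [1.92, -0.1, 0]]' --jaw '[45, 45, 45, 45, 45, 45, 45, 45, 45, 45, 40, 36]'

```text
time_s: 3.1
ee_pos: [527.5, -142.0, 26.6]
tcp_rot: [0.2, 1.561, -0.2]
ft_force: [-0.3, -0.5, 0.6]
grip_width: 35.8
```

Run:
```python
from h import *
o=observe(); print(o['time_s'],o['ee_pos'],o['ft_force'],o['grip_width'])
plan([527,-140.5,26],pose_down(75.4))
a=snap('top','t1'); b=snap('scene','s1')
c1=cv2.resize(a['frame'][175:245,335:435],None,fx=4,fy=4,interpolation=cv2.INTER_CUBIC)
c2=cv2.resize(b['frame'][165:235,215:315],None,fx=4,fy=4,interpolation=cv2.INTER_CUBIC)
cv2.imwrite('pics/c1.png',np.hstack([c1,c2]))
```

```text
3.1 [ 527.49776578 -141.99661244   26.55286957] [-0.31064922 -0.51941136  0.63728534] 35.805462380574625
off [ 0.014  0.033 -0.021] rot [0.001 0.008 0.001]
```

View pics/c1.png

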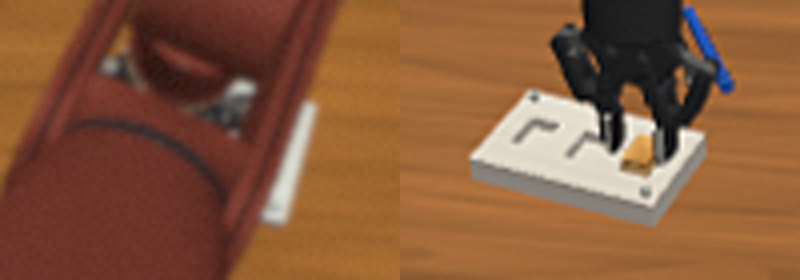

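The scene crop shows the fingers on either side of the amber block at crop (640,155), roughly centred and just above the mould face. I'll close and lift.

Call:
arm_command --rot '[[0, 0, 0], [0, 0, 0], [0, 0, 0], [0, 0, 0], [0, 0, 0], [0, 0, 0], [0, 0, 0], [0, 0, 0], [0, 0, 0]]' --offset '[[0.03, 0.03, 0], [0.03, 0.03, 0], [0.03, 0.03, 0], [0.03, 0.03, 0], [0.03, 0.03, 0], [0.03, 0.03, 0], [0.03, 0.03, 0], [0.03, 0.03, 0], [0.03, 0.03, 0]]' --jaw '[30, 26, 24, 22, 20, 18, 16, 15, 15]'

```text
time_s: 3.95
ee_pos: [527.7, -140.7, 25.1]
tcp_rot: [0.2, 1.561, -0.2]
ft_force: [0.0, 0.5, 2.0]
grip_width: 20.4
```

Call:
arm_command --rot '[[0, 0, 0], [0, 0, 0], [0, 0, 0], [0, 0, 0], [0, 0, 0], [0, 0, 0], [0, 0, 0], [0, 0, 0], [0, 0, 0], [0, 0, 0], [0, 0, 0], [0, 0, 0]]' --offset '[[0, 0, 0], [0, 0, 0], [-0.05, 0, 0], [-0.1, 0, 0], [-0.2, 0, 0], [-0.3, 0, 0], [-0.5, 0, 0], [-0.8, 0, 0], [-1.2, 0, 0], [-1.6, 0, 0], [-1.9, 0, 0], [-2, 0, 0]]' --jaw '[15, 15, 15, 15, 15, 15, 15, 15, 15, 15, 15, 15]'

```text
time_s: 4.95
ee_pos: [529.2, -141.3, 108.2]
tcp_rot: [0.199, 1.557, -0.201]
ft_force: [0.8, -0.2, -0.4]
grip_width: 20.2
```

Run:
```python
from h import *
o=observe(); print(o['time_s'],o['ee_pos'],o['ft_force'],o['grip_width'],o['joint_pos'])
plan([442.6,212,105],pose_down(70))
b=snap('scene','s2')
cv2.imwrite('pics/c2.png',cv2.resize(b['frame'][130:240,205:325],None,fx=4,fy=4,interpolation=cv2.INTER_CUBIC))
```

```text
4.95 [ 529.15560188 -141.31545034  108.24038988] [ 0.77335803 -0.22503406 -0.36255464] 20.22605535946723 [-4.04968649e-01  1.56550821e-01  1.84336359e+00 -1.03254635e-05
  1.13683110e+00 -1.72123396e+00]
off [ 0.054  8.004 -4.319] rot [0.903 0.046 0.005]
```

View pics/c2.png

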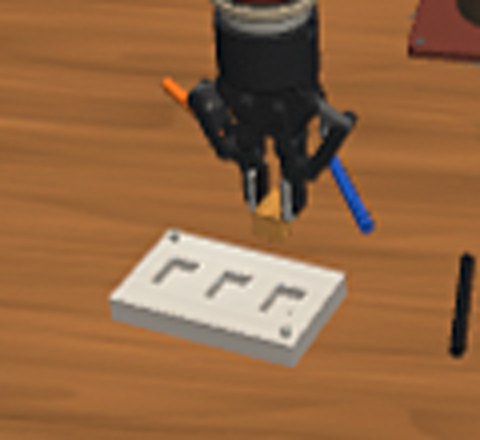

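The block is held at crop (270,215) and the mould cavities are all empty. I'll carry it over the tray.

Call:
arm_command --rot '[[0, 0, 0], [0.1, 0, 0], [0.2, 0, 0], [0.3, 0, 0], [0.4, 0, 0], [0.5, 0, 0], [0.6, 0, 0], [0.7, 0, 0], [0.8, 0, 0], [0.9, 0, 0], [0.9, 0, 0], [0.9, 0, 0]]' --offset '[[-0.2, 0.3, -0.15], [-0.2, 0.8, -0.45], [-0.2, 1.6, -0.85], [-0.2, 2.4, -1.3], [-0.2, 3.2, -1.7], [-0.2, 4.1, -2.2], [-0.2, 5.0, -2.7], [-0.2, 5.8, -3.1], [-0.2, 6.6, -3.55], [-0.2, 7.3, -3.95], [-0.1, 7.8, -4.2], [0, 8.0, -4.3]]' --jaw '[15, 15, 15, 15, 15, 15, 15, 15, 15, 15, 15, 15]'

```text
time_s: 6.0
ee_pos: [439.6, 215.4, 104.4]
tcp_rot: [0.272, 1.555, -0.271]
ft_force: [-0.2, -0.2, -0.1]
grip_width: 20.2
```

Call:
arm_command --rot '[[0, 0, 0], [0, 0, 0], [0, 0, 0]]' --offset '[[0, 0, 0], [0, 0, 0], [0, 0, 0]]' --jaw '[15, 15, 15]'

```text
time_s: 6.25
ee_pos: [441.5, 211.5, 104.6]
tcp_rot: [0.274, 1.554, -0.275]
ft_force: [-0.1, 0.3, -0.4]
grip_width: 20.3
```

Run:
```python
from h import *
o=observe(); print(o['time_s'],o['ee_pos'],o['ft_force'],o['grip_width'],o['joint_pos'])
plan([442.6,212,25],pose_down(70))
b=snap('scene','s3')
cv2.imwrite('pics/c3.png',cv2.resize(b['frame'][110:240,325:445],None,fx=4,fy=4,interpolation=cv2.INTER_CUBIC))
```

```text
6.25 [441.50538558 211.46413912 104.55357834] [-0.05042008  0.27712541 -0.35785319] 20.279358489798152 [ 2.85719819e-01  2.98725950e-02  1.98805386e+00 -4.85742868e-04
  1.12452421e+00 -9.35459669e-01]
off [1.989 0.024 0.022] rot [-0.003 -0.004  0.008]
```

View pics/c3.png

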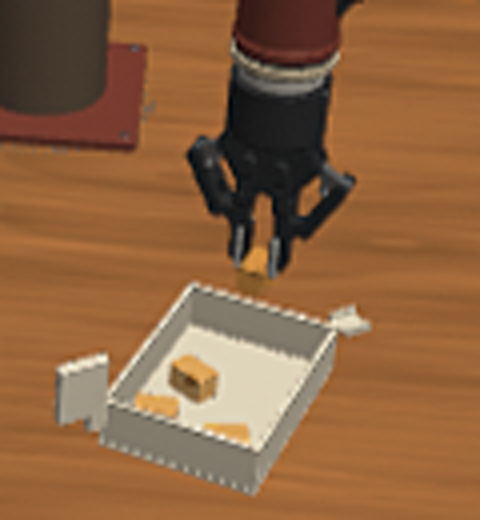

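The block hangs above the free rear part of the tray, and the three others are nearer the front. I'll lower it in small steps.

Call:
arm_command --rot '[[0, 0, 0], [0, 0, 0], [0, 0, 0], [0, 0, 0], [0, 0, 0], [0, 0, 0], [0, 0, 0], [0, 0, 0], [0, 0, 0], [0, 0, 0], [0, 0, 0], [0, 0, 0]]' --offset '[[0.2, 0, 0], [0.6, 0, 0], [1.0, 0, 0], [1.4, 0, 0], [1.65, 0, 0], [1.8, 0, 0], [1.9, 0, 0], [1.96, 0, 0], [2.0, 0, 0], [2.04, 0, 0], [2.07, 0, 0], [2.07, 0, 0]]' --jaw '[15, 15, 15, 15, 15, 15, 15, 15, 15, 15, 15, 15]'

```text
time_s: 7.3
ee_pos: [441.8, 212.5, 22.3]
tcp_rot: [0.274, 1.553, -0.273]
ft_force: [0.0, 0.0, -0.1]
grip_width: 20.0
```

Call:
arm_command --rot '[[0, 0, 0], [0, 0, 0], [0, 0, 0]]' --offset '[[0.02, 0, 0], [0.03, 0, 0], [0.03, 0, 0]]' --jaw '[15, 15, 15]'

```text
time_s: 7.55
ee_pos: [441.6, 212.5, 20.9]
tcp_rot: [0.274, 1.553, -0.274]
ft_force: [-0.2, 0.3, -0.8]
grip_width: 20.2
```

Call:
arm_command --rot '[[0, 0, 0], [0, 0, 0], [0, 0, 0]]' --offset '[[0.02, 0, 0], [0.03, 0, 0], [0.03, 0, 0]]' --jaw '[15, 15, 15]'

```text
time_s: 7.8
ee_pos: [441.5, 212.3, 19.5]
tcp_rot: [0.274, 1.554, -0.274]
ft_force: [-0.7, 0.5, -0.2]
grip_width: 20.0
```

Call:
arm_command --rot '[[0, 0, 0], [0, 0, 0], [0, 0, 0]]' --offset '[[0.015, 0, 0], [0.02, 0, 0], [0.02, 0, 0]]' --jaw '[15, 15, 15]'

```text
time_s: 8.05
ee_pos: [441.8, 212.5, 19.1]
tcp_rot: [0.274, 1.553, -0.274]
ft_force: [0.1, -0.3, 2.3]
grip_width: 20.0
```

Contact: 2.3 N at z 19.1, where I expected it. I'll release and rise.

Call:
arm_command --rot '[[0, 0, 0], [0, 0, 0], [0, 0, 0], [0, 0, 0], [0, 0, 0], [0, 0, 0], [0, 0, 0], [0, 0, 0], [0, 0, 0], [0, 0, 0], [0, 0, 0], [0, 0, 0]]' --offset '[[0.005, 0, 0], [0.005, 0, 0], [0.005, 0, 0], [0.005, 0, 0], [0, 0, 0], [-0.2, 0, 0], [-0.5, 0, 0], [-1.0, 0, 0], [-1.6, 0, 0], [-2.2, 0, 0], [-2.8, 0, 0], [-3.0, 0, 0]]' --jaw '[24, 29, 34, 38, 40, 40, 40, 40, 40, 40, 40, 40]'

```text
time_s: 9.05
ee_pos: [443.8, 213.1, 143.3]
tcp_rot: [0.276, 1.548, -0.271]
ft_force: [1.1, -0.3, 0.4]
grip_width: 39.9
```

Run:
```python
from h import *
o=observe(); print(o['time_s'],o['ee_pos'],o['ft_force'],o['grip_width'],o['joint_pos'])
plan([558.3,82.5,140],pose_down(34))
```

```text
9.05 [443.82145092 213.10702986 143.32608879] [ 1.12481427 -0.29298318  0.41242091] 39.93733820710881 [ 2.87329076e-01 -2.08337110e-02  1.95854259e+00 -1.55217471e-05
  1.19745383e+00 -9.34713453e-01]
off [ 0.095 -2.091  3.805] rot [ 6.003  0.036 -0.051]
```

Call:
arm_command --rot '[[0, 0, 0], [1, 0, 0], [2, 0, 0], [3, 0, 0], [4, 0, 0], [5, 0, 0], [6, 0, 0], [6, 0, 0], [6, 0, 0], [6, 0, 0], [6, 0, 0], [6, 0, 0]]' --offset '[[0, -0.1, 0.2], [0, -0.4, 0.8], [0, -0.8, 1.5], [0, -1.2, 2.2], [0, -1.6, 2.9], [0, -2.0, 3.6], [0, -2.1, 3.8], [0, -2.1, 3.8], [0, -2.1, 3.8], [0, -2.1, 3.8], [0, -2.1, 3.8], [0, -2.1, 3.8]]' --jaw '[40, 40, 40, 40, 40, 40, 40, 40, 40, 40, 40, 40]'

```text
time_s: 10.05
ee_pos: [554.9, 82.4, 138.5]
tcp_rot: [0.76, 1.435, -0.76]
ft_force: [0.5, -0.2, 0.5]
grip_width: 40.0
```

Run:
```python
from h import *
o=observe(); print(o['time_s'],o['ee_pos'],o['ft_force'],o['grip_width'],o['joint_pos'])
b=snap('scene','s4'); b0=load('sc0')
cv2.imwrite('pics/c4.png',cv2.resize(b['frame'][110:240,325:445],None,fx=4,fy=4,interpolation=cv2.INTER_CUBIC))
for s,n in((b0,'before'),(b,'now')):
    P=cloud(s); Z=P[...,2]; m=np.zeros(Z.shape,bool); m[195:220,335:356]=1
    Q=P[m&(Z>55)&(Z<90)]; print(n,len(Q),Q.mean(0),cv2.minAreaRect(Q[:,:2].astype(np.float32)))
    m[:]=0; m[180:240,335:425]=1; Q=P[m&(Z>38)&(Z<50)]; print(len(Q),cv2.minAreaRect(Q[:,:2].astype(np.float32)))
plan([558.3,82.5,47],pose_down(34))
```

```text
10.05 [554.94302349  82.41050958 138.5405651 ] [ 0.45947019 -0.22725477  0.52818952] 39.99322795776568 [ 6.79795278e-03  1.54252904e-01  1.78341721e+00  1.15982610e-04
  1.20453686e+00 -5.89637764e-01]
before 121 [564.97504169  84.57304362  72.02826322] ((561.9501953125, 84.40264129638672), (17.214313507080078, 42.28986740112305), 26.68545150756836)
326 ((497.4666442871094, 189.62940979003906), (147.41302490234375, 254.78182983398438), 62.582305908203125)
now 122 [564.85289117  84.52661007  71.81634322] ((561.647216796875, 85.97175598144531), (15.804155349731445, 46.64448165893555), 31.83591079711914)
320 ((496.003662109375, 192.18850708007812), (150.06935119628906, 253.7772216796875), 62.64118576049805)
off [2.294 0.068 0.042] rot [ 0.025 -0.002  0.001]
```

View pics/c4.png

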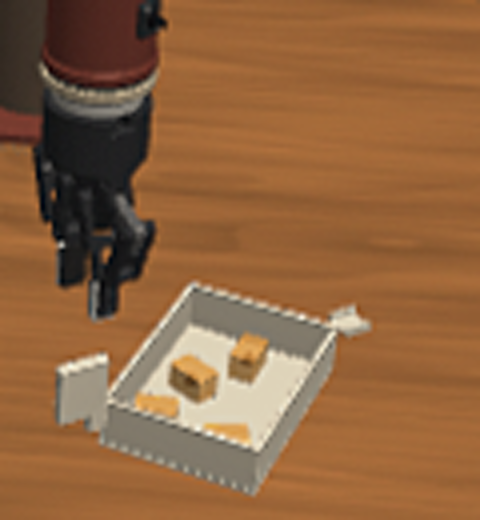

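The new block lies upright in the tray at crop (248,357) with the other three, and the tray hasn't moved. The tab is at crop (82,390). I'll descend over it and close.

Call:
arm_command --rot '[[0, 0, 0], [0, 0, 0], [0, 0, 0], [0, 0, 0], [0, 0, 0], [0, 0, 0], [0, 0, 0], [0, 0, 0], [0, 0, 0], [0, 0, 0], [0, 0, 0], [0, 0, 0]]' --offset '[[0, 0.08, 0.04], [0.3, 0.08, 0.04], [0.7, 0.08, 0.04], [1.1, 0.08, 0.04], [1.4, 0.08, 0.04], [1.7, 0.08, 0.04], [2.0, 0.08, 0.04], [2.2, 0.08, 0.04], [2.3, 0.08, 0.04], [2.3, 0.08, 0.04], [2.3, 0.08, 0.04], [2.3, 0.08, 0.04]]' --jaw '[40, 40, 40, 40, 40, 40, 40, 40, 40, 40, 35, 30]'

```text
time_s: 11.1
ee_pos: [560.0, 82.0, 47.6]
tcp_rot: [0.762, 1.432, -0.761]
ft_force: [-0.5, -0.1, -0.1]
grip_width: 30.3
```

Run:
```python
from h import *
o=observe(); print(o['time_s'],o['ee_pos'],o['ft_force'],o['grip_width'])
plan([559,82.5,47],pose_down(34))
```

```text
11.1 [559.98880625  81.95247204  47.6361939 ] [-0.48841436 -0.057711   -0.14568129] 30.278517570669628
off [ 0.016 -0.013 -0.025] rot [ 0.002  0.008 -0.012]
```

Call:
arm_command --rot '[[0, 0, 0], [0, 0, 0], [0, 0, 0], [0, 0, 0], [0, 0, 0], [0, 0, 0], [0, 0, 0], [0, 0, 0], [0, 0, 0], [0, 0, 0]]' --offset '[[0, -0.01, 0], [0, -0.01, 0], [0, -0.01, 0], [0, -0.01, 0], [0, -0.01, 0], [0, -0.01, 0], [0, -0.01, 0], [0, -0.01, 0], [0, -0.01, 0], [0, -0.01, 0]]' --jaw '[25, 20, 17, 15, 13, 11, 8, 4, 2, 2]'

```text
time_s: 11.93
ee_pos: [559.2, 81.8, 47.1]
tcp_rot: [0.762, 1.433, -0.762]
ft_force: [0.4, -0.2, 1.4]
grip_width: 9.2
```

Run:
```python
from h import *
o=observe(); print(o['time_s'],o['ee_pos'],o['ft_force'],o['moment'],o['grip_width'])
R0=R.from_rotvec(o['tcp_rot']).as_matrix(); print(R0.round(3))
p0=o['ee_pos']
# pivot: 240 mm from tab along tool z axis direction
piv=np.array([424.5,279.5,0]); 
d=piv[:2]-p0[:2]; print('dist',np.linalg.norm(d),np.degrees(np.arctan2(d[1],d[0])))
ax=R0[:,1].copy(); ax[2]=0; ax/=np.linalg.norm(ax)
d3=np.array([p0[0]-piv[0],p0[1]-piv[1],0]); 
if np.cross(ax,d3)[2]<0: ax=-ax
for t in range(3,46,3):
    M=R.from_rotvec(ax*np.radians(t)).as_matrix(); p=piv+M@(p0-piv); print(t,end=' '); plan(p,M@R0,p0,R0)
```

```text
11.9333 [559.19328725  81.76860556  47.05673792] [ 0.36501485 -0.1983239   1.44931525] [ 0.05736849 -0.06390712 -0.02318737] 9.226925717253007
[[ 0.001  0.829  0.559]
 [ 0.     0.559 -0.829]
 [-1.     0.     0.   ]]
dist 239.24879514245487 124.26242608978002
3 off [-0.311  0.    -0.07 ] rot [-0.  -0.5  0. ]
6 off [-0.619  0.    -0.156] rot [-0. -1.  0.]
9 off [-0.921  0.    -0.257] rot [-1.0e-03 -1.5e+00  0.0e+00]
12 off [-1.218e+00  1.000e-03 -3.750e-01] rot [-1.e-03 -2.e+00  0.e+00]
15 off [-1.508e+00  1.000e-03 -5.080e-01] rot [-1.0e-03 -2.5e+00  0.0e+00]
18 off [-1.791e+00  1.000e-03 -6.560e-01] rot [-1.e-03 -3.e+00  0.e+00]
21 off [-2.066e+00  1.000e-03 -8.180e-01] rot [-2.0e-03 -3.5e+00  0.0e+00]
24 off [-2.331e+00  1.000e-03 -9.950e-01] rot [-2.e-03 -4.e+00  0.e+00]
27 off [-2.588e+00  1.000e-03 -1.185e+00] rot [-2.0e-03 -4.5e+00  0.0e+00]
30 off [-2.833e+00  1.000e-03 -1.389e+00] rot [-2.e-03 -5.e+00  0.e+00]
33 off [-3.068e+00  2.000e-03 -1.605e+00] rot [-3.0e-03 -5.5e+00  0.0e+00]
36 off [-3.291e+00  2.000e-03 -1.833e+00] rot [-3.e-03 -6.e+00  0.e+00]
39 off [-3.502e+00  2.000e-03 -2.072e+00] rot [-3.0e-03 -6.5e+00  0.0e+00]
42 off [-3.701e+00  2.000e-03 -2.322e+00] rot [-3.e-03 -7.e+00  0.e+00]
45 off [-3.886e+00  2.000e-03 -2.583e+00] rot [-4.0e-03 -7.5e+00  0.0e+00]
```

Call:
arm_command --rot '[[0, -0.25, 0], [0, -0.5, 0], [0, -0.75, 0], [0, -1, 0], [0, -1.25, 0], [0, -1.5, 0], [0, -1.75, 0], [0, -2, 0], [0, -2.25, 0], [0, -2.5, 0], [0, -2.5, 0], [0, -2.5, 0]]' --offset '[[-0.17, 0, -0.03], [-0.32, 0, -0.07], [-0.48, 0, -0.11], [-0.63, 0, -0.156], [-0.78, 0, -0.205], [-0.935, 0, -0.257], [-1.085, 0, -0.315], [-1.23, 0, -0.375], [-1.375, 0, -0.44], [-1.52, 0, -0.508], [-1.52, 0, -0.508], [-1.52, 0, -0.508]]' --jaw '[2, 2, 2, 2, 2, 2, 2, 2, 2, 2, 2, 2]'

```text
time_s: 12.93
ee_pos: [547.0, 98.9, 107.1]
tcp_rot: [0.636, 1.199, -0.829]
ft_force: [-0.1, 1.1, -3.6]
grip_width: 9.4
```

Run:
```python
from h import *
o=observe(); print(o['time_s'],o['ee_pos'],o['ft_force'],o['moment'],o['grip_width'],o['joint_pos'].round(3))
p0=np.array([559.2,81.8,47]); R0=pose_down(34); piv=np.array([424.5,279.5,0]); ax=R0[:,1]
d3=p0-piv
if np.cross(ax,[d3[0],d3[1],0])[2]<0: ax=-ax
def at(t):
    M=R.from_rotvec(ax*np.radians(t)).as_matrix(); return piv+M@d3,M@R0
p1,R1=at(15); print('exp',p1,'meas tilt',np.degrees(R.from_matrix(R.from_rotvec(o['tcp_rot']).as_matrix()@R0.T).magnitude()))
for t in (18,21,24,27,30,33,36,38,40): print(t,end=' '); plan(*at(t),p1,R1)
```

```text
12.9333 [546.95654105  98.93510082 107.13446975] [-0.06735968  1.06794588 -3.58287426] [0.25346423 0.03088814 0.0220431 ] 9.428362521125345 [ 0.179  0.13   1.899 -0.28   1.023 -0.279]
exp [547.83951768  98.64260767 107.31424424] meas tilt 14.940439043968677
18 off [-0.311  0.    -0.07 ] rot [-0.  -0.5  0. ]
21 off [-0.619  0.    -0.156] rot [ 0. -1.  0.]
24 off [-0.921  0.    -0.257] rot [-0.  -1.5  0. ]
27 off [-1.218  0.    -0.375] rot [ 0. -2.  0.]
30 off [-1.508  0.    -0.508] rot [-0.  -2.5  0. ]
33 off [-1.791  0.    -0.656] rot [-0. -3.  0.]
36 off [-2.065  0.    -0.818] rot [-0.  -3.5  0. ]
38 off [-2.243  0.    -0.935] rot [-0.    -3.833  0.   ]
40 off [-2.417  0.    -1.057] rot [ 0.    -4.167  0.   ]
```

Call:
arm_command --rot '[[0, -0.25, 0], [0, -0.5, 0], [0, -0.75, 0], [0, -1, 0], [0, -1.25, 0], [0, -1.5, 0], [0, -1.75, 0], [0, -2, 0], [0, -2.25, 0], [0, -2.5, 0], [0, -2.5, 0], [0, -2.5, 0]]' --offset '[[-0.155, 0, -0.03], [-0.311, 0, -0.07], [-0.465, 0, -0.11], [-0.619, 0, -0.156], [-0.77, 0, -0.205], [-0.921, 0, -0.257], [-1.07, 0, -0.315], [-1.218, 0, -0.375], [-1.363, 0, -0.44], [-1.508, 0, -0.508], [-1.508, 0, -0.508], [-1.508, 0, -0.508]]' --jaw '[2, 2, 2, 2, 2, 2, 2, 2, 2, 2, 2, 2]'

```text
time_s: 13.93
ee_pos: [527.6, 127.9, 160.0]
tcp_rot: [0.51, 0.961, -0.883]
ft_force: [0.4, -0.1, -2.1]
grip_width: 9.4
```

Call:
arm_command --rot '[[0, -0.25, 0], [0, -0.5, 0], [0, -0.75, 0], [0, -1, 0], [0, -1.25, 0], [0, -1.33, 0], [0, -1.33, 0], [0, -1.33, 0], [0, -1.33, 0], [0, -1.33, 0], [0, -1.33, 0], [0, -1.33, 0]]' --offset '[[-0.155, 0, -0.03], [-0.311, 0, -0.07], [-0.465, 0, -0.11], [-0.619, 0, -0.156], [-0.77, 0, -0.205], [-0.82, 0, -0.22], [-0.82, 0, -0.22], [-0.82, 0, -0.22], [-0.82, 0, -0.22], [-0.82, 0, -0.22], [-0.82, 0, -0.22], [-0.82, 0, -0.22]]' --jaw '[2, 2, 2, 2, 2, 2, 2, 2, 2, 2, 2, 2]'

```text
time_s: 14.93
ee_pos: [514.3, 147.4, 184.4]
tcp_rot: [0.443, 0.833, -0.908]
ft_force: [-0.8, -0.7, -2.4]
grip_width: 9.5
```

Run:
```python
from h import *
o=observe(); print(o['time_s'],o['ee_pos'],o['ft_force'],o['moment'],o['grip_width'],o['joint_pos'].round(3))
print('tilt',np.degrees(R.from_matrix(R.from_rotvec(o['tcp_rot']).as_matrix()@pose_down(34).T).magnitude()))
a=snap('top','t5'); b=snap('scene','s5')
c1=cv2.resize(a['frame'][150:260,210:320],None,fx=3.6,fy=3.6,interpolation=cv2.INTER_CUBIC)
c2=cv2.resize(b['frame'][130:240,330:440],None,fx=3.6,fy=3.6,interpolation=cv2.INTER_CUBIC)
cv2.imwrite('pics/c5.png',np.hstack([c1,c2]))
```

```text
14.9333 [514.34962839 147.40935599 184.42849048] [-0.75967241 -0.6924301  -2.43950374] [ 0.51176759  0.37195509 -0.04193082] 9.468259422873103 [ 0.517  0.067  1.93  -0.72   1.194  0.216]
tilt 37.95826332585625
```

View pics/c5.png

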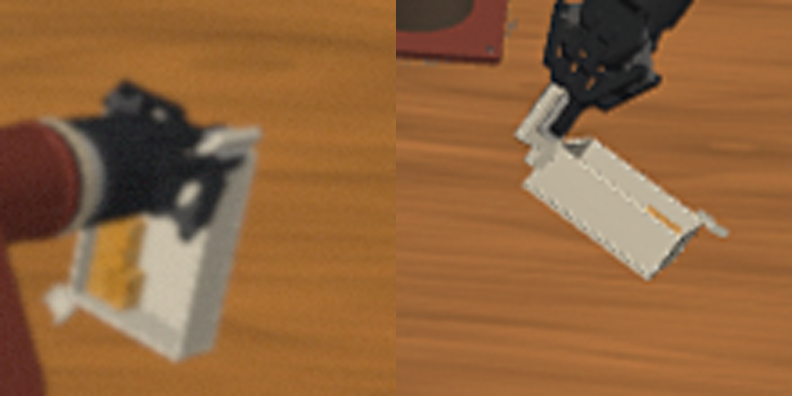

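The tray is tilted 38° with the blocks gathered against the wall leading to the lip corner: amber at top crop (95–140, 220–310), partly hidden by the gripper. I'll measure their positions in the tray frame.

Run:
```python
from h import *
o=observe(); Rt=R.from_rotvec(o['tcp_rot']).as_matrix()
yaw=np.radians(-20.3); Rz=R.from_euler('z',yaw).as_matrix()
# tray rot now = (Rt * R0^T) * Rz ; tab grasp point = tcp -19*toolx
T=Rt@pose_down(34).T@Rz
g=o['ee_pos']-19*Rt[:,0]; org=g-T@np.array([105,-76,66.])
print('lip outer corner world',(org+T@[-90,65,0]).round(1),'other corners z',[(org+T@np.array(q))[2].round(1) for q in((-90,-65,0),(90,65,0))],'floor tilt',np.degrees(np.arccos(T[2,2])))
for f,roi in(('t5',(slice(150,260),slice(210,320))),('s5',(slice(130,240),slice(330,440)))):
    s=load(f); P=cloud(s); hsv=cv2.cvtColor(s['frame'],cv2.COLOR_BGR2HSV)
    m=np.zeros((400,640),bool); m[roi]=1
    q=(P-org)@T
    m&=(abs(q[...,0])<90)&(abs(q[...,1])<66)&(q[...,2]>6)&(q[...,2]<70)&(hsv[...,1]>110)&(hsv[...,0]<25)
    Q=q[m]; print(f,len(Q)); 
    print('pct x',np.percentile(Q[:,0],[2,25,50,75,98]).round(),'y',np.percentile(Q[:,1],[2,50,98]).round(),'z',np.percentile(Q[:,2],[2,50,98]).round())
    if f=='t5':
        inb=(abs(q[...,0])<86)&(abs(q[...,1])<61)&(q[...,2]<30)&(q[...,2]>-3)
        H=np.full((18,13),'.')  # tray-frame map: floor o, amber A
        for pts,ch in((q[inb&~m],'o'),(Q,'A')):
            for p in pts: H[int((p[0]+90)//10),int((p[1]+65)//10)]=ch
        print('\n'.join(''.join(r) for r in H),'\nrows x -90..90 , cols y -65..65')
        bc=cv2.warpAffine(s['frame'],np.float32([[1,0,0],[0,1,0]]),(640,400))
        cv2.imwrite('pics/c6.png',cv2.resize(bc[205:245,222:262],None,fx=14,fy=14,interpolation=cv2.INTER_CUBIC))
```

```text
lip outer corner world [424.9 281.2  -0.6] other corners z [np.float64(46.1), np.float64(89.3)] floor tilt 37.967487526981074
t5 304
pct x [-81. -65. -50. -30.  -9.] y [16. 32. 59.] z [10. 27. 31.]
..ooooooAAAAA
...ooooAAAAAA
...ooooAAAAAA
...oooooAAAAA
...oooooAAAAA
...ooooooAAAA
...ooooooAAAA
...ooooooAAAA
...ooooooAA..
...o..oo.....
.............
.....oo......
.....oo......
....oo.......
.............
......o......
.............
............. 
rows x -90..90 , cols y -65..65
s5 16
pct x [-82. -74. -67. -57. -46.] y [21. 39. 56.] z [25. 26. 27.]
```

View pics/c6.png

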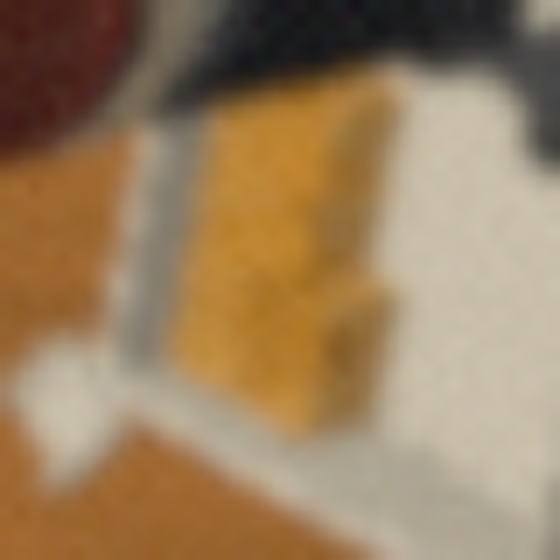

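Run:
```python
from h import *
o=observe(); Rt=R.from_rotvec(o['tcp_rot']).as_matrix(); T=Rt@pose_down(34).T@R.from_euler('z',-20.3,degrees=True).as_matrix()
g=o['ee_pos']-19*Rt[:,0]; org=g-T@np.array([105,-76,66.])
s=snap('top','t6'); hsv=cv2.cvtColor(s['frame'],cv2.COLOR_BGR2HSV)
f=200/np.tan(np.radians(s['vertical_fov'])/2); M=R.from_rotvec(np.ravel(s['rvec'])).as_matrix(); K=np.array([[f,0,s['cx']],[0,f,s['cy']],[0,0,1]])
# rectified view of plane z=28 (block tops) in tray frame, 4 px/mm
c=np.float32([[-90,-65],[90,-65],[90,65],[-90,65]])
for z,n in((28,'r28'),):
    uv=[(lambda p:(p/p[2])[:2])(K@(M@(org+T@np.array([x,y,z]))+np.ravel(s['tvec']))) for x,y in c]
    H=cv2.getPerspectiveTransform(np.float32(uv),np.float32((c+[90,65])*4))
    im=cv2.warpPerspective(s['frame'],H,(720,520),flags=cv2.INTER_CUBIC)
    h=cv2.cvtColor(im,cv2.COLOR_BGR2HSV); am=(h[...,1]>120)&(h[...,0]<25)&(h[...,2]>60); print('amber area mm2',am.sum()/16)
    for x in(0,40,80,120,160,180): cv2.line(im,(x*4,0),(x*4,8),(0,0,255),2)
    cv2.imwrite(f'pics/{n}.png',im)
```

```text
amber area mm2 4056.6875
```

View pics/r28.png

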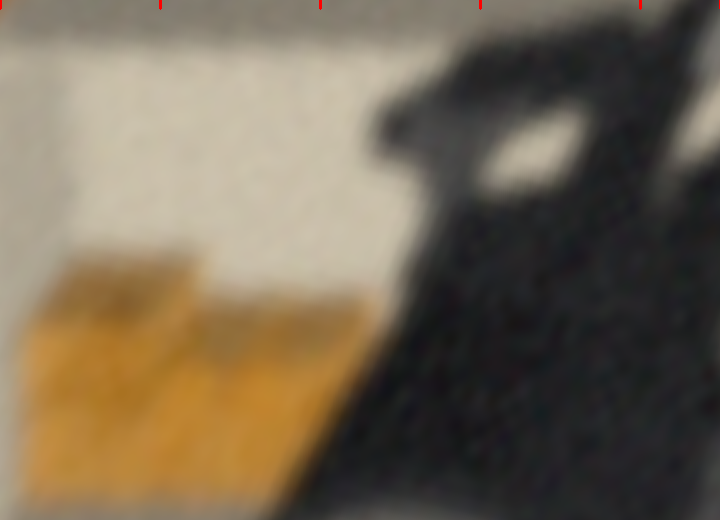

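Rectified to the tray's floor plane, the blocks form one compact group from the lip corner: a wide pair at (20–200, 320–495) px and two more at (200–375, 355–495). The right end is half hidden by the gripper. I'll tilt further with a small jiggle to settle them and change the view.

Call:
arm_command --rot '[[0, -0.25, 0], [0, -0.5, 0], [0, -0.75, 0], [0, -1, 0], [0, -1, 0], [0, -0.6, 0], [0, -1, 0], [0, -0.6, 0], [0, -1, 0], [0, -1, 0], [0, -1, 0], [0, -1, 0]]' --offset '[[-0.155, 0, -0.035], [-0.311, 0, -0.07], [-0.465, 0, -0.11], [-0.619, 0, -0.156], [-0.619, 0, -0.156], [-0.375, 0, -0.085], [-0.619, 0, -0.156], [-0.375, 0, -0.085], [-0.619, 0, -0.156], [-0.619, 0, -0.156], [-0.619, 0, -0.156], [-0.619, 0, -0.156]]' --jaw '[2, 2, 2, 2, 2, 2, 2, 2, 2, 2, 2, 2]'

```text
time_s: 16.08
ee_pos: [503.4, 164.5, 200.4]
tcp_rot: [0.392, 0.738, -0.922]
ft_force: [0.5, -0.4, -1.6]
grip_width: 9.7
```

Call:
arm_command --rot '[[0, 0, 0], [0, 0, 0], [0, 0, 0], [0, 0, 0], [0, 0, 0], [0, 0, 0], [0, 0, 0], [0, 0, 0]]' --offset '[[0, 0, 0], [0, 0, 0], [0, 0, 0], [0, 0, 0], [0, 0, 0], [0, 0, 0], [0, 0, 0], [0, 0, 0]]' --jaw '[2, 2, 2, 2, 2, 2, 2, 2]'

```text
time_s: 16.75
ee_pos: [503.2, 164.4, 200.4]
tcp_rot: [0.392, 0.737, -0.922]
ft_force: [0.2, -0.9, -0.9]
grip_width: 9.1
```

Run:
```python
from h import *
o=observe(); print(o['time_s'],o['ee_pos'],o['ft_force'],o['grip_width'],o['joint_pos'].round(2))
Rt=R.from_rotvec(o['tcp_rot']).as_matrix(); T=Rt@pose_down(34).T@R.from_euler('z',-20.3,degrees=True).as_matrix()
g=o['ee_pos']-19*Rt[:,0]; org=g-T@np.array([105,-76,66.]); print('lip',org+T@[-90,65,0],'tilt',np.degrees(np.arccos(T[2,2])))
s=snap('top','t7'); b=snap('scene','s7'); f=200/np.tan(np.radians(s['vertical_fov'])/2); M=R.from_rotvec(np.ravel(s['rvec'])).as_matrix(); K=np.array([[f,0,s['cx']],[0,f,s['cy']],[0,0,1]])
c=np.float32([[-90,-65],[90,-65],[90,65],[-90,65]])
uv=[(lambda p:(p/p[2])[:2])(K@(M@(org+T@np.array([x,y,28]))+np.ravel(s['tvec']))) for x,y in c]
im=cv2.warpPerspective(s['frame'],cv2.getPerspectiveTransform(np.float32(uv),np.float32((c+[90,65])*2.2)),(396,286),flags=cv2.INTER_CUBIC)
c2=cv2.resize(b['frame'][130:240,330:440],(396,396),interpolation=cv2.INTER_CUBIC)
can=np.zeros((396,792,3),np.uint8); can[:286,:396]=im; can[:,396:]=c2
cv2.imwrite('pics/c7.png',can)
# bystander check
P0,P1=cloud(load('top0')),cloud(s)
for n,(u0,u1,v0,v1) in dict(bottle1=(155,195,160,205),jar=(150,188,220,248),dish=(300,335,112,145),bottle2=(478,528,218,255)).items():
    d=abs(load('top0')['frame'][v0:v1,u0:u1].astype(int)-s['frame'][v0:v1,u0:u1]).mean(); print(n,round(d,1))
```

```text
16.75 [503.18657398 164.43646082 200.38897191] [ 0.19835184 -0.85464398 -0.94512491] 9.128671702213607 [ 0.61  0.09  1.92 -0.81  1.27  0.33]
lip [425.19067862 281.31894895  -0.53420813] tilt 43.981552422282114
bottle1 24.2
jar 52.1
dish 10.1
bottle2 9.3
```

View pics/c7.png

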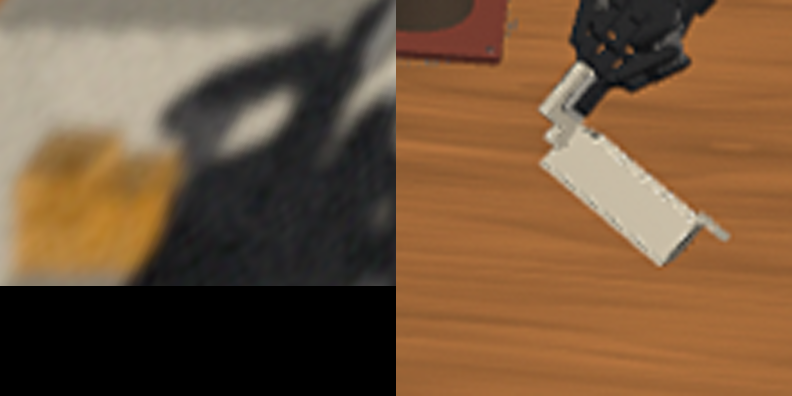

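Run:
```python
from h import *
A,B=load('sc0'),load('s7')
for n,(u0,u1,v0,v1) in dict(bottles_jar=(455,500,165,240),dish=(305,345,252,282),bottle2=(150,182,120,192),marker=(314,328,190,222),mould=(230,295,185,222)).items():
    d=abs(A['frame'][v0:v1,u0:u1].astype(int)-B['frame'][v0:v1,u0:u1]); print(n,d.mean().round(1),d.max())
cv2.imwrite('pics/c8.png',np.hstack([cv2.resize(B['frame'],(600,375))]))
```

```text
bottles_jar 2.2 5
dish 2.6 6
bottle2 2.3 6
marker 1.8 5
mould 4.7 161
```

View pics/c8.png

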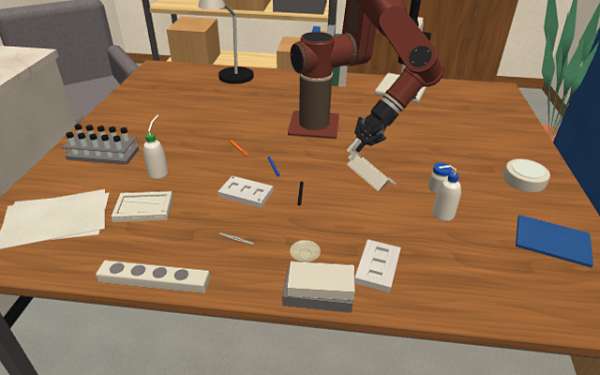

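The scene shows the tray held up by the tab, clear of everything, with nothing spilled and the bystanders pixel-identical (≤6 grey levels). The jar and bottle differences in the top view were only the forearm passing over them. Last, I'll check the blocks are at rest and how far they extend, then sign off.

Run:
```python
from h import *
s0=load('t7'); s=snap('top','t8'); print('motion',abs(s0['frame'][200:250,215:280].astype(int)-s['frame'][200:250,215:280]).max())
o=observe(); Rt=R.from_rotvec(o['tcp_rot']).as_matrix(); T=Rt@pose_down(34).T@R.from_euler('z',-20.3,degrees=True).as_matrix()
org=o['ee_pos']-19*Rt[:,0]-T@np.array([105,-76,66.])
q=(cloud(s)-org)@T; hsv=cv2.cvtColor(s['frame'],cv2.COLOR_BGR2HSV)
m=(abs(q[...,0])<90)&(abs(q[...,1])<66)&(q[...,2]>6)&(q[...,2]<70)&(hsv[...,1]>110)&(hsv[...,0]<25); Q=q[m]
print(len(Q),np.percentile(Q,[2,50,98],axis=0).round(),o['ft_force'],o['grip_width'],o['time_s'])
top=Q[Q[:,2]>23]; H=np.zeros((180,130),np.uint8)
for p in top: cv2.circle(H,(int(p[1]+65),int(p[0]+90)),2,1,-1)
print('top-face area',cv2.morphologyEx(H,cv2.MORPH_CLOSE,np.ones((7,7))).sum(),'of 4x748=2992')
if abs(o['grip_width']-9.4)<1: sign_off()
```

```text
motion 16
248 [[-81.  15.   9.]
 [-53.  29.  27.]
 [-19.  57.  30.]] [ 1.41797935 -0.17966658 -0.41953972] 9.02359844611819 16.9
top-face area 2656 of 4x748=2992
the job is handed in; nothing more can be done
```

I took the new block out of the mould and set it down upright in the flat tray, releasing it at 2.3 N contact. I then gripped the tray by its tab, tipped it to about 44° on its lip corner, jiggled it slightly and handed it in while still holding it. It took about 17 s of the 59 s allowed.

**Last checks:**
- **Grip:** the tab was still held, with a finger opening of 9.0 mm.
- **Tray:** the computed height of the lip corner was about 0 mm, so it was on or just above the desk. The tray touched nothing else.
- **Blocks:** they formed one group from the lip corner along the long wall and appeared to be at rest. Two frames differed by at most 16 grey levels, slightly more than the 6 I saw on still objects.
- **Surroundings:** the bottles, jar, dish and marker had not moved, and nothing had spilled.

**Not fully confirmed:** the gripper hid part of the group from the top camera. I saw about 2660 of the 2990 mm² of top face that four blocks would show. I inferred the fourth block from this and from no block lying outside the tray. I did not count all four separately.

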